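# Open the vacuum valve by one full turn

## Robot

A 6-joint arm with a two-finger parallel gripper is mounted at the origin on the work surface. World frame = base frame: x ahead of the robot, y to its left, z up, the work surface at z = 0. Lengths are in mm, angles in degrees, forces in N, time in s.
With the tool pointing down it reaches from about 350 to 850 mm from the base axis. Payload 8.1 kg.
Tool frame: the origin (TCP) lies at the very end of the fingers, on their centre line; the grasp point (between the pads) lies 19 mm behind it; z points along the fingers, y is the direction in which the jaws open and shut (so a half turn about z gives the same grasp; the last joint's range is limited). The gripper opens to 93 mm and grips with 3 to 60 N. Pads are 15 mm wide; open, the fingers measure 128 mm over their backs; the gripper's body (75 mm by 188 mm) begins 65 mm behind the grasp point.
Start: joints at [-74.679, 7.471, 85.268, -0, 87.261, -4.893], TCP at [207.336, -563.043, 218.635] pointing down, gripper open.
Joint ranges: [-169.43, 169.43], [-51.17, 129.36], [1.28, 143.12], [-76.62, 256.62], [0, 156.53], [-152.29, 152.29]. Speed limits (degrees/s): [136.94, 136.94, 159.86, 180, 180, 180].

## Interface

Orientations are given as a 3x3 rotation matrix whose columns are the frame's x, y, z axes.
In Python, from cell import sense, capture, sign_off gives the robot as it stands.
- The arm moves only by the tool send_rows, never from a script. Its argument "series" is a list of rows, each a list of 7 numbers: the shift along the world's x, y, z scaled (see below), then the turn, a rotation vector about the world's x, y, z scaled (see below), then the closure, from -1 (fully open) to 1 (shut), so that 0 is half open. A call has 1 to 5 rows; each row shifts and turns the commanded pose from where the row before left it; what a row does not reach is not made up. The controller multiplies each number of a shift by 120 mm and each number of a turn by 0.5 rad. A row lasts 1/10 s, in which the tool goes at most 50 mm and 8.59 degrees, less where a joint would pass 70% of its speed; a pose out of reach is approached as far as the arm can. A call with a number of a shift or a turn outside -1 to 1 is refused whole. A call with a gripper value outside its range is refused whole. The fingers move at their own pace and stop on an object; "grip_force" is the grip in N (left out, the last holds). Time passes only in rows, so rows that do not move let the fingers close. It gives the time, the measured TCP pose, the force and the opening at its end, in the units of the state.
- sense(): the state, without advancing time (a new reading comes with each control period).
- capture(name): name is "scene" or "top"; returns a dict with "pixels" (480x640x3 uint8, blue, green, red), "z_map" (480x640 float32, mm along the optical axis (not along the pixel's ray), 0 where there is no reading), "intrinsics" (3x3 intrinsics, pixels), "distortion" ([k1, k2, p1, p2, k3] as OpenCV has them; the pictures are not rectified), "world_to_cam" (4x4, takes a point from world to camera coordinates). Camera axes: x right, y down, z forward; pixel columns grow to the right and rows downward; lengths in mm; the calibration is good to about 2 mm. A picture is of the moment at which its call begins.
- sign_off(): hands the job in, once; it reports no verdict.
The state is a dict: "time_s": time; "joints": joint angles; "joint_vel": joint speeds; "effort": joint torques, N m; "position": TCP position; "ee_rot": TCP orientation; "wrist_force": force on the tool from outside, world axes, zero at the start; "moment": the same for the moment, N m; "grip_width": opening from 0.0 (shut) to 1.0 (fully open).
Only numpy, scipy, OpenCV 4.12 (cv2) and the standard library are available. Lean on these libraries where they do the work, as an engineer would, in place of code of your own. Each camera call takes 0.05 s, during which the arm holds its last target.

## Task

The pumping unit's suction is throttled too far: push the shut-off valve's hand wheel round by its upright handle through exactly one full turn in the opening direction, anticlockwise seen from above, so that the handle comes back to where it stands now, and then leave the wheel. Push the handle with the fingertips or the outside of the fingers, without gripping or forcing it, and leave the glassware and other things about the unit where they stand.

Things in the scene. Friction and masses are not known exactly. Their poses are not given: they have to be found in the camera images.
- wheel_centre (a point): Top centre of the hub of the valve's hand wheel, on the wheel's vertical axis, 190 mm above the bench. Level aluminium wheel with three spokes and a round rim, 150 mm across outside, rim top 189 mm above the bench. The point turns with the wheel: its x axis points from the hub to the handle, z is up.
- unit: Vacuum unit, fixed: grey base plate 180 mm by 700 mm with the valve in its pipe; origin on the bench right under the wheel's axis. y runs along the pipe, from a glass catch flask (195 mm to -y, 130 mm high) and dial gauge (116 mm to -y, 155 mm high) to a white diaphragm pump (155 to 405 mm to +y, 170 mm high). Only the wheel and its handle stand higher than 170 mm.
- handle_mid (a point): Middle of the wheel's upright handle, half-way up: a black cylinder 24 mm in diameter, standing on the rim, from 194 to 244 mm above the bench (this point 219 mm), 64 mm from the wheel's axis. The handle's sleeve spins freely on its own pin. Below it, from 180 to 192 mm, is an aluminium boss of the same width.
- wheel (a joint): Angle of the hand wheel in rad: 0 is fully shut against the stop, it grows as the valve opens (anticlockwise seen from above) to 18.85 (three turns). It begins somewhere between 0.3 and 5.6. The wheel is stiff, 5 N at the handle to move it slowly, about 10 N at 60 mm/s, does not coast and stays where it is left; it neither rises nor sinks.
- bottle_big: Loose amber glass bottle with a flat stopper, 84 mm across, 150 mm tall, on the bench beyond the unit; origin at the centre of its underside.
- bottle_small: Loose amber bottle with a paper label and a flat stopper, 64 mm across, 115 mm tall, beyond the unit; origin at the centre of its underside.
- beaker: Loose clear plastic beaker, 72 mm across, 85 mm tall, on the robot's side of the unit; origin at the centre of its underside.
- tube_rack: Loose white rack of glass test tubes, 55 mm by 120 mm, 97 mm tall, on the robot's side of the unit; origin at the centre of its underside.
- weigh_cup: Loose white plastic cup, 54 mm across, 45 mm tall, on the unit's base plate beside the valve, far side; origin at the centre of its underside.
- spanner: Loose steel spanner, 150 mm long, lying on the bench on the robot's side of the pump; origin at its underside.
- spare_ring: Loose steel centring ring, 55 mm across, 9 mm thick, lying on the unit's base plate on the robot's side of the valve; origin at the centre of its underside.
- jar: Loose white jar with a lid, 60 mm across, 75 mm tall, on the robot's side of the catch flask; origin at the centre of its underside.

How it is judged (in metres and radians):
On the way:
1. the handle has been pushed round to the opposite side of the wheel (distance of handle_mid from where it was at the start of the episode above 0.11 m and value of joint wheel above 2.3 rad), for 0.05 s.
At the end, for the whole second after the job is handed in: The wheel is at rest, one full turn further open than at the start: the handle is within 16 mm (14 degrees) of where it stood at the start, after one turn, not none or two (distance of handle_mid from where it was at the start of the episode below 0.016 m and value of joint wheel between 6.3 and 12.2 rad and velocity of joint wheel between -0.02 and 0.02 rad/s); the robot touches nothing.
It fails at once if a bystander is shoved, lifted or knocked over (moved more than 25 mm) (distance of any of bottle_big, bottle_small, beaker, tube_rack, weigh_cup, spanner, spare_ring, jar from where it was at the start of the episode above 0.025 m).
It fails at once if the handle or wheel is gripped or forced (more than 40 N between fingers and wheel) (contact force between the fingers and wheel above 40 N).
It also fails if it takes over 54 s, if anything falls off the work surface, if the arm or the gripper's body presses on something with over 40 N, if the wrist force passes 120 N, or if a joint passes its speed limit or range.

## Working session

There is one attempt and no reset: what is moved stays moved. The work goes in short steps, Python scripts to look and compute and a tool call to move; the robot and the scene stay as the last step left them, time stands still between calls to the robot, and variables do not carry over. Pictures are saved under pics/ and viewed, and the job is handed in when it is done.

Besides the shell and the picture viewer there is one more tool, called after "Emit:" as name(argument=value, ...) on one line, values as JSON. send_rows: Moves the arm, as the interface text tells. Shifts and turns lie within -1 to 1; 1 stands for 120 mm of shift or 0.5 rad of turn. Its arguments: {"type":"object","properties":{"series":{"type":"array"},"grip_force":{"type":"number"}},"required":["series"]}

```bash
ls; mkdir -p pics; cat > h.py <<'E'
import numpy as np, cv2
from cell import sense, capture, sign_off
E
python3 - <<'E'
from h import *
s=sense(); print({k:np.round(v,2).tolist() for k,v in s.items()})
for n in ("scene","top"):
    c=capture(n); cv2.imwrite(f"pics/{n}0.png",c["pixels"]); np.savez(f"{n}0.npz",**c)
    T=c["world_to_cam"]; print(n,np.round(-T[:3,:3].T@T[:3,3]),np.round(T[:3,:3],2).tolist())
E
```

```text
pics
{'time_s': 0.0, 'joints': [-74.68, 7.51, 85.33, -0.0, 87.26, -4.89], 'joint_vel': [-0.09, -0.04, -0.01, -0.02, -0.02, 0.02], 'effort': [-0.0, -55.98, -49.18, 0.08, 0.04, -0.0], 'position': [207.17, -562.49, 217.59], 'ee_rot': [[0.94, 0.35, -0.0], [0.35, -0.94, 0.0], [0.0, -0.0, -1.0]], 'wrist_force': [0.58, -0.76, 0.45], 'moment': [0.02, -0.0, 0.05], 'grip_width': 1.0}
scene [ 999. -736. 1108.] [[0.88, 0.48, 0.0], [0.36, -0.66, -0.65], [-0.31, 0.57, -0.76]]
top [ 417.    7. 1127.] [[-0.03, -1.0, -0.02], [-0.99, 0.03, -0.17], [0.17, 0.01, -0.99]]
```

View pics/scene0.png

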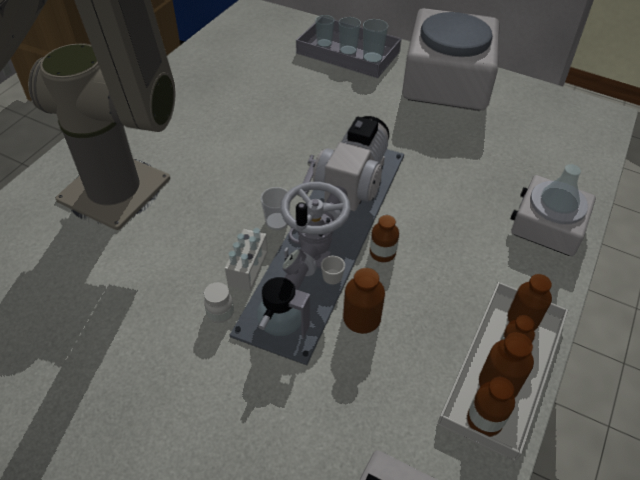

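View pics/top0.png

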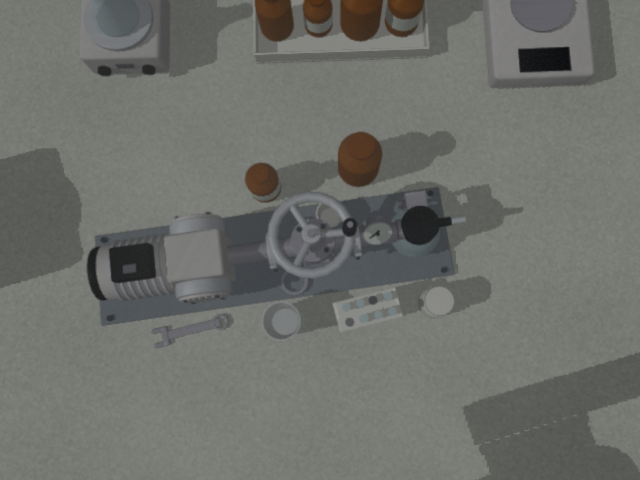

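The scene view shows the wheel at about (315,210) and the handle at (301,213). In the top view the wheel hub is at (310,233), the handle at (350,227), on the −y (gauge) side. The arm is clear of both.

```bash
cat >> h.py <<'E'
def cloud(c):
    K=c["intrinsics"];T=c["world_to_cam"];z=c["z_map"].astype(float)
    v,u=np.mgrid[0:480,0:640]
    p=cv2.undistortPoints(np.stack([u.ravel(),v.ravel()],1).astype(float)[:,None],K,c["distortion"])[:,0]
    z=z.ravel(); P=np.c_[p*z[:,None],z]
    P=(P-T[:3,3])@T[:3,:3]
    P[z==0]=np.nan
    return P.reshape(480,640,3)
def wheelfit(c,ctr=None):
    P=cloud(c)
    Q=P.reshape(-1,3); Q=Q[np.isfinite(Q[:,0])]
    return Q
E
python3 - <<'E'
from h import *
from scipy.optimize import least_squares
for n in("top","scene"):
    c=dict(np.load(n+"0.npz")); P=cloud(c)
    cx={"top":(310,235),"scene":(315,210)}[n]
    v,u=np.mgrid[0:480,0:640]; m=(np.hypot(u-cx[0],v-cx[1])<70)
    Q=P[m];Q=Q[np.isfinite(Q[:,0])]
    r=Q[(Q[:,2]>180)&(Q[:,2]<192)]
    f=least_squares(lambda p:np.maximum(np.hypot(r[:,0]-p[0],r[:,1]-p[1]),40)-68,np.median(r[:,:2],0),loss='soft_l1',f_scale=3)
    d=np.hypot(*(r[:,:2]-f.x).T)
    print(n,len(r),f.x,np.percentile(d,[50,90,98]),r[:,2].max())
    h=Q[(Q[:,2]>200)&(Q[:,2]<260)]; 
    t=h[h[:,2]>238]
    print(len(h),h.mean(0),h.min(0),h.max(0),t.mean(0), t.min(0),t.max(0))
    hc=t[:,:2].mean(0); print(np.hypot(*(hc-f.x)),np.degrees(np.arctan2(*(hc-f.x)[::-1])))
    B=P.reshape(-1,3);
    for name,px in dict(big=(360,145),small=(262,172),beaker=(283,320),rack=(368,308),jar=(437,302),flask=(420,225),gauge=(377,233),pump=(195,255)).items():
        if n=="top":print(name,np.round(P[px[1],px[0]]))
E
```

```text
top 2919 [578.80711669  42.4056398 ] [63.29722899 71.97377899 74.07285033] 191.97395638742614
231 [579.98279987 -18.63954347 236.83603208] [570.53991008 -32.15392164 200.01545703] [593.99414606  49.61054213 249.88422959] [582.20726969 -20.36917235 243.72471452] [571.15757364 -32.15392164 238.23155788] [593.99414606  -9.69010071 249.88422959]
62.866828143749174 -86.89964444466128
big [746. -47. 147.]
small [711. 134. 114.]
beaker [442. 109.   5.]
rack [458. -55.  61.]
jar [ 465. -181.   71.]
flask [ 599. -149.  131.]
gauge [585. -71. 142.]
pump [556. 249. 145.]
scene 1480 [580.97307531  39.4207546 ] [63.8680102  70.71000804 74.26867973] 191.98726704755177
247 [585.48991397 -24.3405879  228.03257391] [571.96897258 -33.31389559 200.02835738] [595.67663534  37.91082223 248.55476855] [583.40665724 -21.57747803 242.91529507] [571.96897258 -33.09875516 238.14779749] [594.86665684  -8.56419813 248.55476855]
61.04675834273912 -87.7153425553056
```

```bash
cat >> h.py <<'E'
C=np.array([580.,41.]); TH0=-87.5; R=64.
A,B,RH=17.5,7.5,12.
def ray(al):  # distance centre->handle centre along ray al (deg) from -y face normal
    al=abs(np.radians(al)); d=np.array([np.cos(al),np.sin(al)])
    rs=np.linspace(5,45,4001); p=rs[:,None]*d
    q=np.maximum(p-[A,B],0); return rs[np.argmax(np.hypot(*q.T)>=RH)]
def plan(ph):   # wheel progress deg -> tool x,y,yaw
    th=np.radians(TH0+ph); tau=TH0+90+ph
    k=142/180
    psi=90+(tau-(TH0+270))*k
    al=tau-(psi+90)
    t=np.array([-np.sin(th),np.cos(th)])
    H=C+R*np.array([np.cos(th),np.sin(th)])
    return np.array([*(H-t*ray(al)),psi])
def rows(cur,phis,z=None):
    out=[]
    for ph in phis:
        p=plan(ph); d=p-cur
        out.append([round(d[0]/120,3),round(d[1]/120,3),0,0,0,round(np.radians(d[2])/.5,3),1])
        cur=cur+np.array([out[-1][0]*120,out[-1][1]*120,np.degrees(out[-1][5]*.5)])
    return out,cur
def pose():
    s=sense(); r=s["ee_rot"]; r=np.array(r)
    return s,np.array([s["position"][0],s["position"][1],np.degrees(np.arctan2(r[1,0],r[0,0]))])
E
python3 - <<'E'
from h import *
for ph in (-15,-10,0,45,90,180,270,360): print(ph,plan(ph))
s,c=pose(); print(c)
E
```

```text
-15 [537.61073242 -15.15641454 -63.83333333]
-10 [542.42844363 -18.60586424 -59.88888889]
0 [552.92009897 -24.24330586 -52.        ]
45 [606.24920902 -25.08599796 -16.5       ]
90 [645.27863757  13.11086991  19.        ]
180 [606.71025319 106.22716669  90.        ]
270 [514.70784042  69.19883504 161.        ]
360 [554.05901394 -24.19357976 232.        ]
[ 207.20569975 -562.55131515   20.21274968]
```

Emit:
send_rows(series=[[0.139,0.225,0.05,0,0,-0.126,1],[0.139,0.225,0.05,0,0,-0.126,1],[0.139,0.225,0.05,0,0,-0.126,1],[0.139,0.225,0.05,0,0,-0.126,1],[0.139,0.225,0.05,0,0,-0.126,1]], grip_force=20)

```text
time_s: 0.6
position: [291.1, -426.7, 248.3]
ee_rot: [[0.999, 0.035, -0.0], [0.035, -0.999, 0.001], [-0.0, -0.001, -1.0]]
wrist_force: [-0.2, -1.0, -0.6]
grip_width: 0.618
```

Emit:
send_rows(series=[[0.139,0.225,0,0,0,-0.126,1],[0.139,0.225,0,0,0,-0.126,1],[0.139,0.225,0,0,0,-0.126,1],[0.139,0.225,0,0,0,-0.126,1],[0.139,0.225,0,0,0,-0.126,1]])

```text
time_s: 1.1
position: [374.5, -291.7, 248.2]
ee_rot: [[0.961, -0.276, -0.0], [-0.276, -0.961, 0.0], [-0.0, -0.0, -1.0]]
wrist_force: [-0.4, -0.2, 0.1]
grip_width: 0.188
```

Emit:
send_rows(series=[[0.139,0.225,0,0,0,-0.126,1],[0.139,0.225,0,0,0,-0.126,1],[0.139,0.225,0,0,0,-0.126,1],[0.139,0.225,0,0,0,-0.126,1],[0.139,0.225,0,0,0,-0.126,1]])

```text
time_s: 1.6
position: [457.8, -156.7, 248.3]
ee_rot: [[0.828, -0.56, -0.0], [-0.56, -0.828, 0.0], [-0.0, 0.0, -1.0]]
wrist_force: [0.5, -0.3, 0.7]
grip_width: 0.005
```

Emit:
send_rows(series=[[0.128,0.225,0,0,0,-0.126,1],[0.128,0.225,0,0,0,-0.126,1],[0.128,0.225,0,0,0,-0.126,1],[0.128,0.225,0,0,0,-0.126,1],[0.128,0.225,0,0,0,-0.126,1]])

```text
time_s: 2.1
position: [534.6, -21.8, 248.2]
ee_rot: [[0.614, -0.789, -0.001], [-0.789, -0.614, 0.0], [-0.0, 0.001, -1.0]]
wrist_force: [0.3, -0.5, 0.3]
grip_width: 0.006
```

Emit:
send_rows(series=[[0,0,-0.12,0,0,0,1],[0,0,-0.12,0,0,0,1],[0,0,-0.105,0,0,0,1],[0,0,0,0,0,0,1]])

```text
time_s: 2.5
position: [532.2, -23.8, 203.8]
ee_rot: [[0.615, -0.788, -0.005], [-0.788, -0.615, 0.0], [-0.004, 0.004, -1.0]]
wrist_force: [-1.3, -0.2, -0.5]
grip_width: 0.005
```

```bash
python3 - <<'E'
from h import *
s,c=pose(); print(c,s["position"],s["wrist_force"],s["time_s"],s["joints"])
c0=capture("top"); cv2.imwrite("pics/a.png",cv2.resize(c0["pixels"][130:330,210:450],None,fx=3,fy=3))
r,e=rows(c,[-4,0,4,8,12]); print(r)
for i in range(17,380,25):
    r,e=rows(e,range(i,i+25,5)); print(i,str(r).replace(" ",""),np.round(e))
E
```

```text
[532.17510254 -23.76338257 -52.0232345 ] [532.17510254 -23.76338257 203.84899224] [-1.25336494 -0.16279029 -0.45624424] 2.5 [-8.06257070e+00 -2.25089964e+00  9.68331544e+01 -1.34812350e-02
  8.57161120e+01  1.33961317e+02]
[[np.float64(0.137), np.float64(0.013), 0, 0, 0, np.float64(-0.109), 1], [np.float64(0.036), np.float64(-0.017), 0, 0, 0, np.float64(0.11), 1], [np.float64(0.037), np.float64(-0.015), 0, 0, 0, np.float64(0.11), 1], [np.float64(0.038), np.float64(-0.012), 0, 0, 0, np.float64(0.11), 1], [np.float64(0.039), np.float64(-0.009), 0, 0, 0, np.float64(0.11), 1]]
17 [[np.float64(0.05),np.float64(-0.008),0,0,0,np.float64(0.138),1],[np.float64(0.051),np.float64(-0.003),0,0,0,np.float64(0.138),1],[np.float64(0.05),np.float64(0.0),0,0,0,np.float64(0.137),1],[np.float64(0.051),np.float64(0.006),0,0,0,np.float64(0.138),1],[np.float64(0.05),np.float64(0.009),0,0,0,np.float64(0.138),1]] [597. -28. -23.]
42 [[np.float64(0.049),np.float64(0.014),0,0,0,np.float64(0.137),1],[np.float64(0.048),np.float64(0.019),0,0,0,np.float64(0.138),1],[np.float64(0.047),np.float64(0.022),0,0,0,np.flo
[... 3970 characters left out ...]
9. 214.]
342 [[np.float64(0.039),np.float64(-0.035),0,0,0,np.float64(0.138),1],[np.float64(0.042),np.float64(-0.032),0,0,0,np.float64(0.137),1],[np.float64(0.045),np.float64(-0.028),0,0,0,np.float64(0.138),1],[np.float64(0.048),np.float64(-0.024),0,0,0,np.float64(0.138),1],[np.float64(0.049),np.float64(-0.019),0,0,0,np.float64(0.137),1]] [556. -25. 234.]
367 [[np.float64(0.052),np.float64(-0.014),0,0,0,np.float64(0.138),1],[np.float64(0.052),np.float64(-0.01),0,0,0,np.float64(0.138),1],[np.float64(0.053),np.float64(-0.005),0,0,0,np.float64(0.137),1],[np.float64(0.053),np.float64(-0.0),0,0,0,np.float64(0.138),1],[np.float64(0.054),np.float64(0.005),0,0,0,np.float64(0.138),1]] [588. -28. 253.]
```

View pics/a.png

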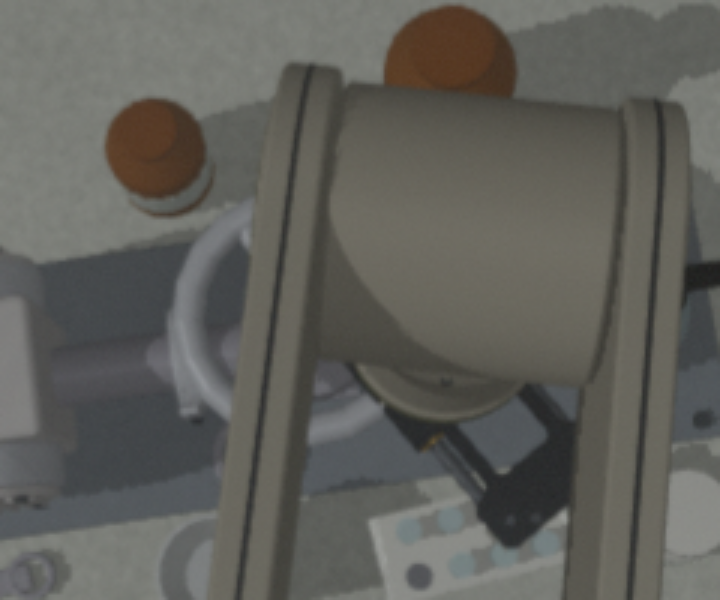

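```bash
sed -i 's#k=142/180#k=141/180#; s#psi=90+#psi=87+#' h.py
sed -i 's#out.append(\[round(d\[0\]/120,3),round(d\[1\]/120,3),0,0,0,round(np.radians(d\[2\])/.5,3),1\])#out.append([float(x) for x in (round(d[0]/120,3),round(d[1]/120,3),0,0,0,round(np.radians(d[2])/.5,3),1)])#' h.py
python3 - <<'E'
from h import *
s,c=pose(); print(c,s["position"],s["wrist_force"],s["time_s"],s["joint_vel"])
c0=capture("scene"); cv2.imwrite("pics/b.png",cv2.resize(c0["pixels"][130:330,210:450],None,fx=3,fy=3))
s,c=pose(); print(c,s["position"],s["wrist_force"],s["time_s"],s["effort"])
for ph in range(-10,370,30): print(ph,plan(ph))
E
```

```text
[532.87403655 -23.81190784 -52.03481988] [532.87403655 -23.81190784 205.37660613] [ 0.04720001  1.24251243 -0.25569499] 2.55 [ 0.03530569 -0.83611518 -2.21139722  0.0550943   0.51787269  0.17648654]
[533.6455757  -23.83757465 -52.03708028] [533.6455757  -23.83757465 206.63762463] [0.77986114 1.11695246 0.57589612] 2.6 [ 1.11380608e-01 -4.58066475e+01 -4.77771163e+01 -3.95728194e-02
 -9.72495857e-02 -1.82575261e-02]
-10 [542.03186569 -18.55365377 -61.83333333]
20 [576.05472766 -29.90728613 -38.33333333]
50 [611.87865902 -22.58641914 -14.83333333]
80 [639.44923281   2.2387098    8.66666667]
110 [650.58200521  37.84002526  32.16666667]
140 [642.40432266  73.78571355  55.66666667]
170 [617.65087196 100.59542215  79.16666667]
200 [583.16921353 111.58583205 102.66666667]
230 [547.90827448 104.30874547 126.16666667]
260 [520.59906188  80.1281248  149.66666667]
290 [509.10036754  44.92679475 173.16666667]
320 [517.36560487   8.39082726 196.66666667]
350 [543.64792081 -18.76641146 220.16666667]
```

View pics/b.png

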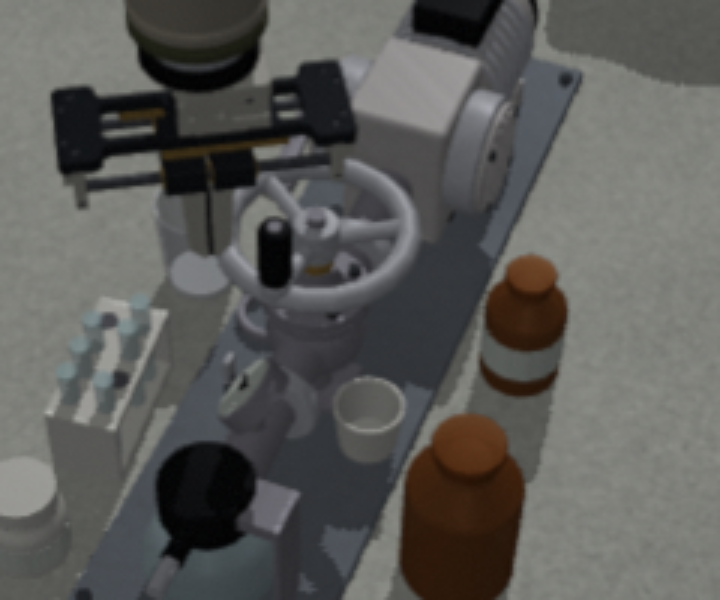

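The fingertips (crop 210,235) stand clear behind the handle (crop 265,250), and the earlier offset was only settling. I'll start pushing.

```bash
python3 - <<'E'
from h import *
cur=np.array([534.3,-23.0,-52.0])
r=[[.05,0,0,0,0,0,1],[.05,0,0,0,0,0,1]]; cur=cur+[12,0,0]
a,cur=rows(cur,[0,3,6]); print(r+a,cur)
i=10.5
while i<355:
    ph=[i+4.5*k for k in range(5)]
    a,cur=rows(cur,ph); print(ph[-1],str(a).replace(".0,",",").replace(".0]","]").replace(" ",""),np.round(cur,1)); i+=22.5
E
```

```text
[[0.05, 0, 0, 0, 0, 0, 1], [0.05, 0, 0, 0, 0, 0, 1], [0.052, -0.01, 0.0, 0.0, 0.0, -0.07, 1.0], [0.028, -0.012, 0.0, 0.0, 0.0, 0.082, 1.0], [0.029, -0.01, 0.0, 0.0, 0.0, 0.082, 1.0]] [559.38       -26.84       -49.30709836]
28.5 [[0.044,-0.012,0,0,0,0.123,1],[0.044,-0.008,0,0,0,0.123,1],[0.046,-0.005,0,0,0,0.123,1],[0.046,-0.002,0,0,0,0.123,1],[0.046,0.002,0,0,0,0.123,1]] [586.5 -29.8 -31.7]
51.0 [[0.045,0.006,0,0,0,0.124,1],[0.046,0.01,0,0,0,0.123,1],[0.044,0.013,0,0,0,0.123,1],[0.044,0.016,0,0,0,0.123,1],[0.042,0.02,0,0,0,0.123,1]] [613. -22. -14.]
73.5 [[0.04,0.023,0,0,0,0.123,1],[0.039,0.027,0,0,0,0.123,1],[0.036,0.03,0,0,0,0.123,1],[0.034,0.032,0,0,0,0.123,1],[0.031,0.035,0,0,0,0.123,1]] [634.6  -4.4   3.6]
96.0 [[0.029,0.038,0,0,0,0.123,1],[0.025,0.04,0,0,0,0.123,1],[0.022,0.042,0,0,0,0.123,1],[0.019,0.043,0,0,0,0.123,1],[0.015,0.045,0,0,0,0.123,1]] [647.8  20.6  21.2]
118.5 [[0.011,0.046,0,0,0,0.123,1],[0.008,0.046,0,0,0,0.123,1],[0.004,0.047,0,0,0,0.123,1],[0,0.047,0,0,0,0.123,1],[-0.003,0.046,0,0,0,0.123,1]] [650.2  48.4  38.8]
141.0 [[-0.007,0.046,0,0,0,0.123,1],[-0.011,0.0
[... 1168 characters left out ...]
2 162.2]
298.5 [[-0.012,-0.046,0,0,0,0.123,1],[-0.008,-0.046,0,0,0,0.123,1],[-0.005,-0.047,0,0,0,0.123,1],[-0.001,-0.047,0,0,0,0.123,1],[0.003,-0.047,0,0,0,0.123,1]] [509.3  34.2 179.8]
321.0 [[0.007,-0.047,0,0,0,0.123,1],[0.011,-0.046,0,0,0,0.123,1],[0.014,-0.045,0,0,0,0.123,1],[0.018,-0.044,0,0,0,0.123,1],[0.022,-0.043,0,0,0,0.123,1]] [518.    7.2 197.4]
343.5 [[0.025,-0.04,0,0,0,0.123,1],[0.028,-0.039,0,0,0,0.124,1],[0.032,-0.036,0,0,0,0.123,1],[0.034,-0.033,0,0,0,0.123,1],[0.037,-0.03,0,0,0,0.123,1]] [536.7 -14.1 215.1]
366.0 [[0.04,-0.028,0,0,0,0.123,1],[0.041,-0.024,0,0,0,0.123,1],[0.044,-0.02,0,0,0,0.123,1],[0.045,-0.017,0,0,0,0.123,1],[0.046,-0.013,0,0,0,0.123,1]] [562.6 -26.4 232.7]
```

Emit:
send_rows(series=[[0.05,0,0,0,0,0,1],[0.05,0,0,0,0,0,1],[0.052,-0.01,0,0,0,-0.07,1],[0.028,-0.012,0,0,0,0.082,1],[0.029,-0.01,0,0,0,0.082,1]])

```text
time_s: 3.1
position: [559.5, -27.6, 208.0]
ee_rot: [[0.653, -0.757, -0.001], [-0.757, -0.653, -0.001], [0.0, 0.001, -1.0]]
wrist_force: [-6.3, -2.9, 3.6]
grip_width: 0.005
```

Emit:
send_rows(series=[[0.044,-0.012,0,0,0,0.123,1],[0.044,-0.008,0,0,0,0.123,1],[0.046,-0.005,0,0,0,0.123,1],[0.046,-0.002,0,0,0,0.123,1],[0.046,0.002,0,0,0,0.123,1]])

```text
time_s: 3.6
position: [586.8, -31.7, 208.0]
ee_rot: [[0.852, -0.524, -0.0], [-0.524, -0.852, -0.003], [0.001, 0.002, -1.0]]
wrist_force: [-5.6, -5.9, 2.8]
grip_width: 0.008
```

```bash
python3 - <<'E'
from h import *
s,c=pose(); print(c,s["position"],s["wrist_force"],s["time_s"],s["joints"])
c0=capture("scene"); cv2.imwrite("pics/c.png",cv2.resize(c0["pixels"][130:330,210:450],None,fx=3,fy=3))
E
```

```text
[586.82678466 -31.69483814 -31.59069435] [586.82678466 -31.69483814 208.04255828] [-5.63444717 -5.87938945  2.78677237] 3.6 [ -7.99584937   5.86798282  88.10214811  -0.14581409  86.03171123
 113.60500444]
```

View pics/c.png

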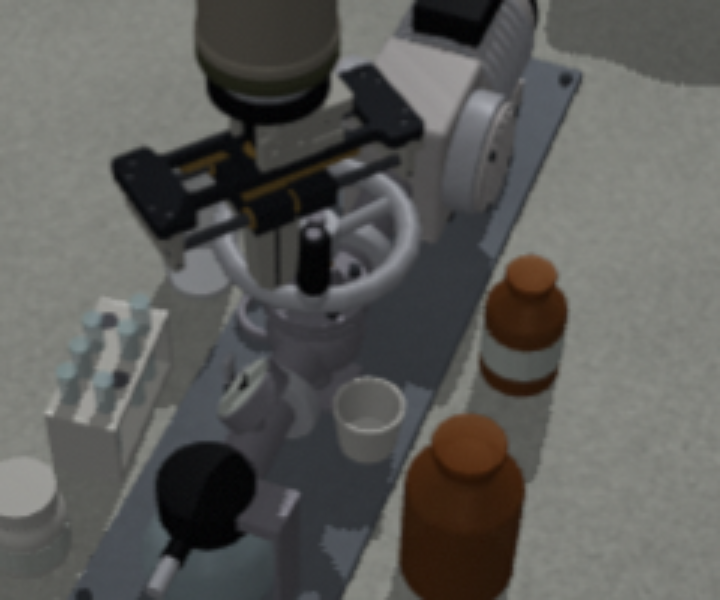

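The handle has moved (crop 315,260) and touches the finger on its trailing side, at about 8 N. I'll carry on.

Emit:
send_rows(series=[[0.045,0.006,0,0,0,0.124,1],[0.046,0.01,0,0,0,0.123,1],[0.044,0.013,0,0,0,0.123,1],[0.044,0.016,0,0,0,0.123,1],[0.042,0.02,0,0,0,0.123,1]])

```text
time_s: 4.15
position: [613.8, -24.3, 208.0]
ee_rot: [[0.97, -0.241, 0.0], [-0.241, -0.97, -0.003], [0.001, 0.003, -1.0]]
wrist_force: [-2.2, -7.4, 2.1]
grip_width: 0.007
```

Emit:
send_rows(series=[[0.04,0.023,0,0,0,0.123,1],[0.039,0.027,0,0,0,0.123,1],[0.036,0.03,0,0,0,0.123,1],[0.034,0.032,0,0,0,0.123,1],[0.031,0.035,0,0,0,0.123,1]])

```text
time_s: 4.65
position: [635.8, -6.7, 208.1]
ee_rot: [[0.998, 0.064, 0.002], [0.064, -0.998, -0.003], [0.001, 0.003, -1.0]]
wrist_force: [-0.5, -7.9, 0.8]
grip_width: 0.006
```

Emit:
send_rows(series=[[0.029,0.038,0,0,0,0.123,1],[0.025,0.04,0,0,0,0.123,1],[0.022,0.042,0,0,0,0.123,1],[0.019,0.043,0,0,0,0.123,1],[0.015,0.045,0,0,0,0.123,1]])

```text
time_s: 5.15
position: [649.6, 18.3, 208.1]
ee_rot: [[0.932, 0.363, 0.003], [0.363, -0.932, -0.003], [0.002, 0.004, -1.0]]
wrist_force: [4.5, -7.8, -0.5]
grip_width: 0.004
```

```bash
python3 - <<'E'
from h import *
c0=capture("scene"); cv2.imwrite("pics/d.png",cv2.resize(c0["pixels"][130:330,210:450],None,fx=3,fy=3))
s,c=pose(); print(c,s["position"],s["wrist_force"],s["time_s"],s["joints"])
E
```

```text
[649.65489931  19.44102161  21.52977233] [649.65489931  19.44102161 208.07083188] [ 2.25881562 -4.90307975  0.18734528] 5.2 [-2.73689758 15.26015953 77.55031177 -0.11556877 87.01897572 65.73933381]
```

View pics/d.png

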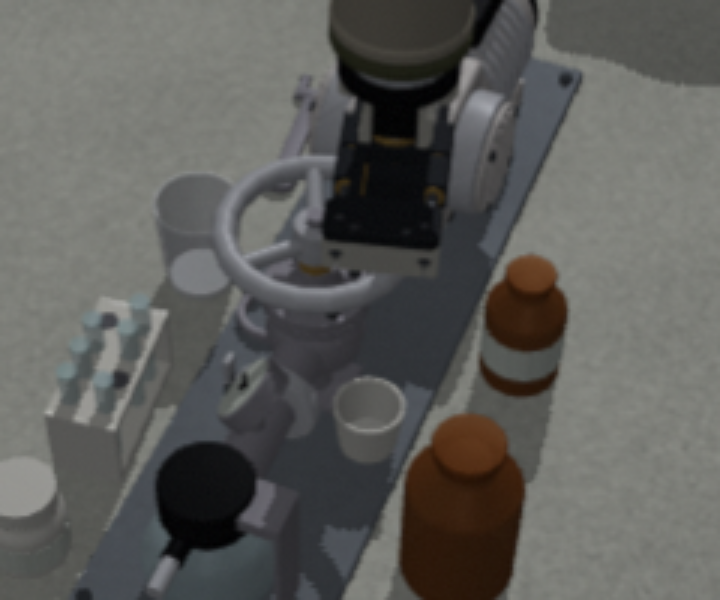

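The handle is hidden by the gripper (crop 385,200). A steady 8 N or so against the push shows contact is kept, and the bystanders haven't moved.

Emit:
send_rows(series=[[0.011,0.046,0,0,0,0.123,1],[0.008,0.046,0,0,0,0.123,1],[0.004,0.047,0,0,0,0.123,1],[0,0.047,0,0,0,0.123,1],[-0.003,0.046,0,0,0,0.123,1]])

```text
time_s: 5.7
position: [652.3, 46.6, 208.1]
ee_rot: [[0.778, 0.628, 0.004], [0.628, -0.778, -0.002], [0.001, 0.004, -1.0]]
wrist_force: [4.3, -6.8, -1.0]
grip_width: 0.005
```

Emit:
send_rows(series=[[-0.007,0.046,0,0,0,0.123,1],[-0.011,0.046,0,0,0,0.123,1],[-0.014,0.044,0,0,0,0.124,1],[-0.017,0.043,0,0,0,0.123,1],[-0.021,0.042,0,0,0,0.123,1]])

```text
time_s: 6.2
position: [644.1, 73.7, 208.2]
ee_rot: [[0.551, 0.834, 0.004], [0.834, -0.551, -0.002], [0.001, 0.005, -1.0]]
wrist_force: [6.9, -3.7, -1.6]
grip_width: 0.004
```

Emit:
send_rows(series=[[-0.024,0.039,0,0,0,0.123,1],[-0.027,0.038,0,0,0,0.123,1],[-0.029,0.035,0,0,0,0.123,1],[-0.033,0.033,0,0,0,0.123,1],[-0.034,0.03,0,0,0,0.123,1]])

```text
time_s: 6.7
position: [626.5, 95.2, 208.2]
ee_rot: [[0.272, 0.962, 0.005], [0.962, -0.272, -0.001], [0.001, 0.005, -1.0]]
wrist_force: [7.6, -3.0, -2.3]
grip_width: 0.005
```

```bash
python3 - <<'E'
from h import *
c0=capture("scene"); cv2.imwrite("pics/e.png",cv2.resize(c0["pixels"][130:330,210:450],None,fx=3,fy=3))
c0=capture("top"); cv2.imwrite("pics/e2.png",cv2.resize(c0["pixels"][130:330,210:450],None,fx=3,fy=3))
s,c=pose(); print(c,s["position"],s["wrist_force"],s["time_s"],s["joints"])
E
```

```text
[625.78319388  95.85561617  74.21765655] [625.78319388  95.85561617 208.16195733] [ 4.01925635 -1.02720568 -0.56190121] 6.8 [ 4.08565724e+00  1.26284230e+01  8.05985559e+01 -2.64036397e-02
  8.65799301e+01  1.98695993e+01]
```

View pics/e.png

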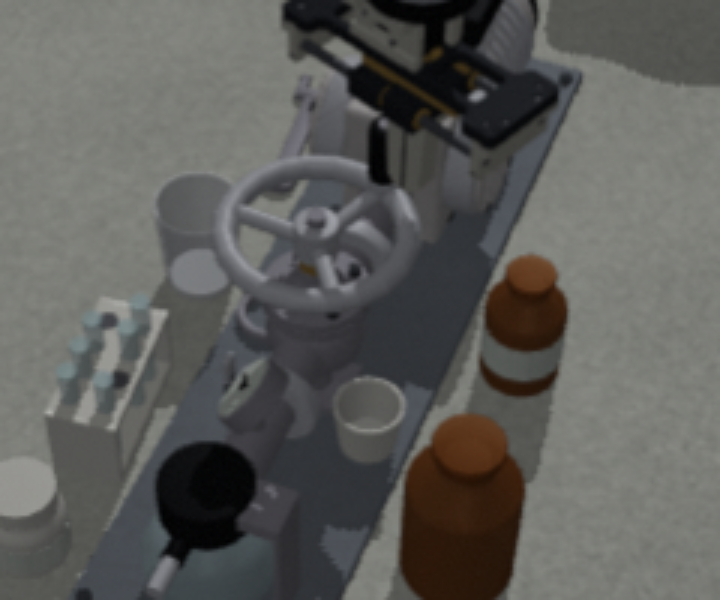

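View pics/e2.png

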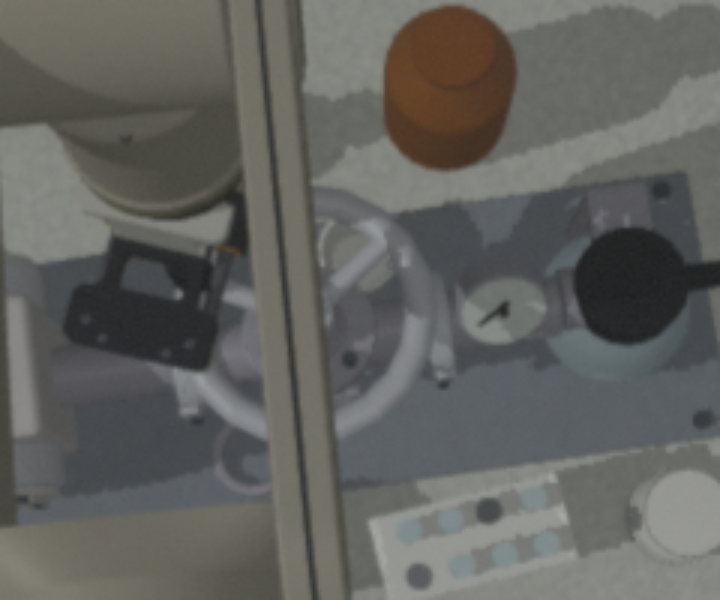

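The handle (scene crop 380,150) is now nearly at the far side and still leads the fingertips. Next stretch.

Emit:
send_rows(series=[[-0.037,0.028,0,0,0,0.123,1],[-0.039,0.024,0,0,0,0.123,1],[-0.041,0.021,0,0,0,0.123,1],[-0.042,0.019,0,0,0,0.123,1],[-0.043,0.014,0,0,0,0.123,1]])

```text
time_s: 7.3
position: [602.1, 108.6, 208.2]
ee_rot: [[-0.032, 0.999, 0.005], [0.999, 0.032, 0.0], [-0.0, 0.005, -1.0]]
wrist_force: [8.5, 0.1, -3.0]
grip_width: 0.004
```

Emit:
send_rows(series=[[-0.044,0.012,0,0,0,0.123,1],[-0.045,0.008,0,0,0,0.123,1],[-0.046,0.004,0,0,0,0.123,1],[-0.045,0.001,0,0,0,0.123,1],[-0.046,-0.002,0,0,0,0.123,1]])

```text
time_s: 7.8
position: [574.9, 111.8, 208.2]
ee_rot: [[-0.333, 0.943, 0.005], [0.943, 0.333, 0.001], [-0.001, 0.005, -1.0]]
wrist_force: [8.5, 2.2, -2.1]
grip_width: 0.004
```

Emit:
send_rows(series=[[-0.045,-0.006,0,0,0,0.123,1],[-0.044,-0.009,0,0,0,0.123,1],[-0.044,-0.013,0,0,0,0.123,1],[-0.042,-0.016,0,0,0,0.123,1],[-0.042,-0.02,0,0,0,0.124,1]])

```text
time_s: 8.3
position: [548.7, 104.6, 208.2]
ee_rot: [[-0.604, 0.797, 0.004], [0.797, 0.604, 0.002], [-0.001, 0.004, -1.0]]
wrist_force: [7.6, 4.5, -3.2]
grip_width: 0.002
```

```bash
python3 - <<'E'
from h import *
c0=capture("scene"); cv2.imwrite("pics/f.png",cv2.resize(c0["pixels"][130:330,210:450],None,fx=3,fy=3))
s,c=pose(); print(c,s["position"],s["wrist_force"],s["time_s"],s["joints"])
E
```

```text
[547.98160249 104.24530606 127.36220326] [547.98160249 104.24530606 208.23711392] [ 4.41335451  2.50154452 -0.72497952] 8.35 [ 5.46143234e+00  1.02732905e+00  9.31187122e+01  6.35645925e-02
  8.56566584e+01 -3.19055642e+01]
```

View pics/f.png

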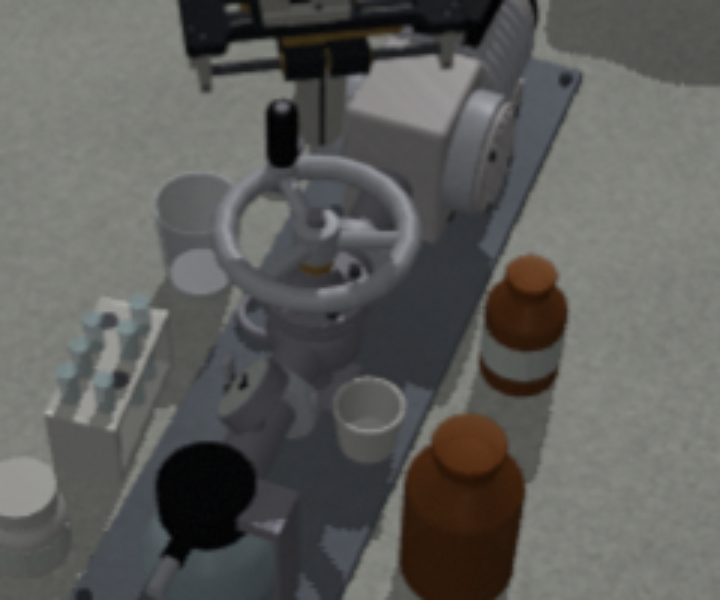

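The handle is at crop (282,130), past the opposite side, with the fingers behind it. I'll push on to about 298°.

Emit:
send_rows(series=[[-0.039,-0.022,0,0,0,0.123,1],[-0.038,-0.026,0,0,0,0.123,1],[-0.036,-0.029,0,0,0,0.123,1],[-0.034,-0.032,0,0,0,0.123,1],[-0.031,-0.034,0,0,0,0.123,1]])

```text
time_s: 8.85
position: [527.1, 87.9, 208.3]
ee_rot: [[-0.817, 0.577, 0.004], [0.577, 0.817, 0.003], [-0.002, 0.004, -1.0]]
wrist_force: [5.6, 6.9, -2.0]
grip_width: 0.001
```

Emit:
send_rows(series=[[-0.028,-0.037,0,0,0,0.123,1],[-0.026,-0.039,0,0,0,0.123,1],[-0.022,-0.04,0,0,0,0.123,1],[-0.019,-0.043,0,0,0,0.123,1],[-0.016,-0.044,0,0,0,0.123,1]])

```text
time_s: 9.35
position: [513.2, 63.8, 208.2]
ee_rot: [[-0.953, 0.302, 0.002], [0.302, 0.953, 0.003], [-0.001, 0.004, -1.0]]
wrist_force: [1.2, 7.1, 0.9]
grip_width: 0.005
```

Emit:
send_rows(series=[[-0.012,-0.046,0,0,0,0.123,1],[-0.008,-0.046,0,0,0,0.123,1],[-0.005,-0.047,0,0,0,0.123,1],[-0.001,-0.047,0,0,0,0.123,1],[0.003,-0.047,0,0,0,0.123,1]])

```text
time_s: 9.85
position: [509.5, 35.5, 208.0]
ee_rot: [[-1.0, -0.0, -0.0], [-0.0, 1.0, 0.003], [0.0, 0.003, -1.0]]
wrist_force: [-4.3, 6.3, 3.4]
grip_width: 0.004
```

```bash
cat >> h.py <<'E'
def handle(c):
    P=cloud(c); px=c["pixels"].max(2); Q=P[(px<75)&np.isfinite(P[:,:,0])&(P[:,:,2]>200)&(P[:,:,2]<252)&(np.hypot(P[:,:,0]-C[0],P[:,:,1]-C[1])<85)]
    t=Q[Q[:,2]>238]; m=np.median(t,0); return len(t),m,np.degrees(np.arctan2(m[1]-C[1],m[0]-C[0])),np.hypot(*(m[:2]-C))
E
python3 - <<'E'
from h import *
c0=capture("scene"); cv2.imwrite("pics/g.png",cv2.resize(c0["pixels"][130:330,210:450],None,fx=3,fy=3))
s,c=pose(); print(c,s["position"],s["wrist_force"],s["time_s"],s["joints"])
print(handle(dict(np.load("scene0.npz"))),handle(dict(np.load("top0.npz"))),handle(c0))
E
```

```text
[ 509.53949039   34.55779822 -179.77562665] [509.53949039  34.55779822 207.9197291 ] [-1.87956828  3.28622736  2.22262917] 9.9 [-1.94246323e+00 -6.16672225e+00  1.00128525e+02  9.26978299e-02
  8.60528910e+01 -9.21732203e+01]
(78, array([584.56067224, -23.15230786, 242.80572436]), np.float64(-85.93360867942131), np.float64(64.31421565247051)) (136, array([581.42343163, -20.55319795, 243.27405785]), np.float64(-88.67525824362026), np.float64(61.56965434079011)) (141, array([521.24087016,  12.46321921, 243.48769119]), np.float64(-154.09614928077931), np.float64(65.32214936387436))
```

View pics/g.png

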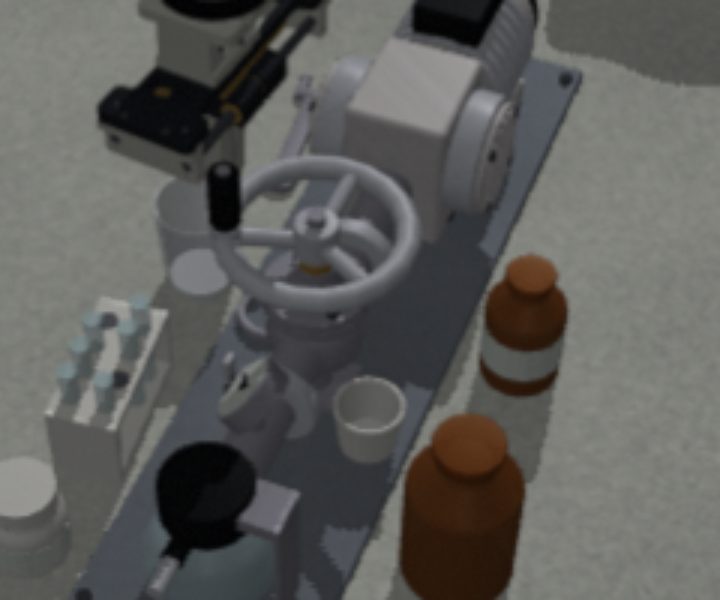

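Emit:
send_rows(series=[[0.007,-0.047,0,0,0,0.123,1],[0.011,-0.046,0,0,0,0.123,1],[0.014,-0.045,0,0,0,0.123,1],[0.018,-0.044,0,0,0,0.123,1],[0.022,-0.043,0,0,0,0.123,1]])

```text
time_s: 10.4
position: [517.4, 7.7, 207.7]
ee_rot: [[-0.953, -0.302, -0.002], [-0.302, 0.953, 0.001], [0.002, 0.002, -1.0]]
wrist_force: [-7.2, 3.2, 4.3]
grip_width: 0.008
```

Emit:
send_rows(series=[[0.025,-0.04,0,0,0,0.123,1],[0.028,-0.039,0,0,0,0.124,1],[0.032,-0.036,0,0,0,0.123,1],[0.034,-0.033,0,0,0,0.123,1],[0.037,-0.03,0,0,0,0.123,1]])

```text
time_s: 10.9
position: [536.0, -15.1, 207.6]
ee_rot: [[-0.817, -0.576, -0.003], [-0.576, 0.817, -0.001], [0.003, 0.001, -1.0]]
wrist_force: [-8.1, -4.0, 2.9]
grip_width: 0.004
```

```bash
python3 - <<'E'
from h import *
c0=capture("scene"); cv2.imwrite("pics/i.png",cv2.resize(c0["pixels"][130:330,210:450],None,fx=3,fy=3))
s,c=pose(); print(c,s["position"],s["wrist_force"],s["time_s"],s["joints"])
print(handle(c0))
cur=np.array([536.7,-14.1,215.1])
a,cur=rows(cur,[347.5,351.5,355.5,359.5]);print(a,cur)
a,cur=rows(cur,[362,364,366]);print(a,cur)
E
```

```text
[ 536.64044608  -15.65990032 -144.59498253] [536.64044608 -15.65990032 207.55210886] [-5.71542275 -2.91787977  2.28390509] 10.95 [-7.07363345e+00 -1.90304080e+00  9.61055389e+01 -9.98668135e-02
  8.58971462e+01 -1.32471427e+02]
(0, array([nan, nan, nan]), np.float64(nan), np.float64(nan))
[[0.035, -0.025, 0.0, 0.0, 0.0, 0.109, 1.0], [0.037, -0.022, 0.0, 0.0, 0.0, 0.109, 1.0], [0.038, -0.019, 0.0, 0.0, 0.0, 0.109, 1.0], [0.04, -0.016, 0.0, 0.0, 0.0, 0.11, 1.0]] [554.7        -23.94       227.61912782]
[[0.025, -0.008, 0.0, 0.0, 0.0, 0.068, 1.0], [0.021, -0.006, 0.0, 0.0, 0.0, 0.055, 1.0], [0.02, -0.006, 0.0, 0.0, 0.0, 0.054, 1.0]] [562.62       -26.34       232.68980431]
  return _methods._mean(a, axis=axis, dtype=dtype,
  ret = um.true_divide(
```

View pics/i.png

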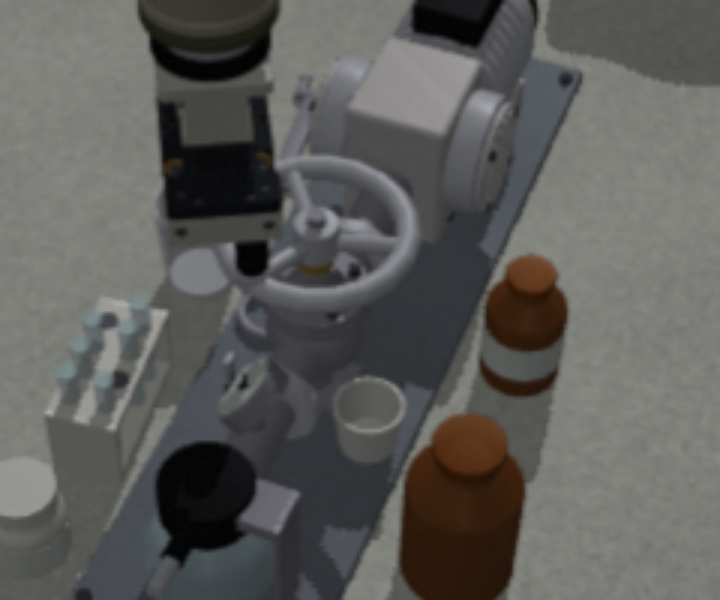

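The handle's lower end shows at crop (252,262), short of its start (265–275,250), so roughly 20° remain. I'll do one shorter push and then look.

Emit:
send_rows(series=[[0.035,-0.025,0,0,0,0.109,1],[0.037,-0.022,0,0,0,0.109,1],[0.038,-0.019,0,0,0,0.109,1],[0.04,-0.016,0,0,0,0.11,1]])

```text
time_s: 11.35
position: [554.2, -25.9, 207.6]
ee_rot: [[-0.674, -0.739, -0.002], [-0.739, 0.674, -0.003], [0.003, 0.0, -1.0]]
wrist_force: [-7.2, -6.7, 2.5]
grip_width: 0.002
```

```bash
python3 - <<'E' 2>/dev/null
from h import *
c0=capture("scene")
s,c=pose(); print(c,s["position"],s["wrist_force"],s["time_s"],s["joints"])
print(handle(c0))
a=cv2.resize(c0["pixels"][170:260,260:380],None,fx=6,fy=6)[:, :400]
b=cv2.resize(np.load("scene0.npz")["pixels"][170:260,260:380],None,fx=6,fy=6)[:, :400]
cv2.imwrite("pics/j.png",np.hstack([a,b]))
E
```

```text
[ 554.85463616  -26.10433369 -132.14823123] [554.85463616 -26.10433369 207.5560245 ] [-6.17904696 -6.96724369  1.91926726] 11.4 [  -7.87513883    0.9729503    93.24493223   -0.15750204   85.84884346
 -145.71546356]
(0, array([nan, nan, nan]), np.float64(nan), np.float64(nan))
```

View pics/j.png

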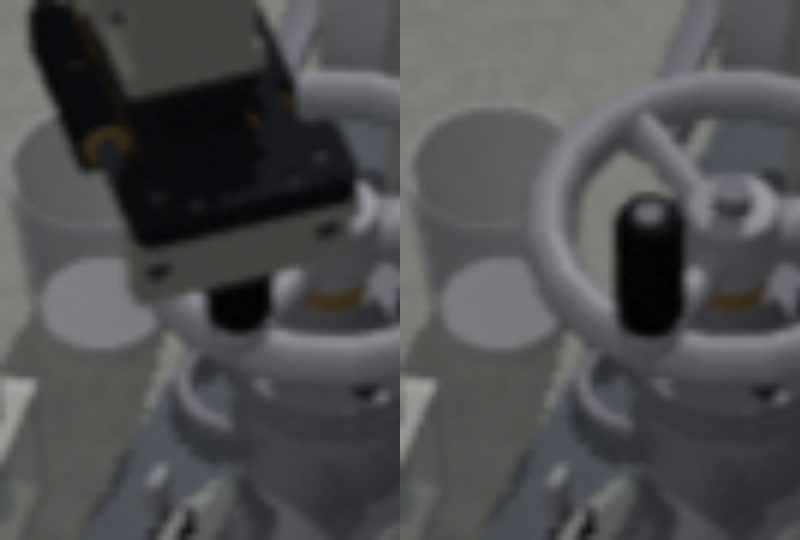

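The handle's foot is at (240,318) against (250,322) at the start, about 4 mm short. One small push, then I'll back away and lift.

Emit:
send_rows(series=[[0.016,-0.002,0,0,0,0,1],[0.014,0,0,0,0,0,1],[0,0,0,0,0,0,1],[-0.08,0,0,0,0,0,1],[-0.15,0,0,0,0,0,1]])

```text
time_s: 11.9
position: [531.1, -24.3, 207.5]
ee_rot: [[-0.674, -0.739, 0.001], [-0.739, 0.674, 0.0], [-0.001, -0.0, -1.0]]
wrist_force: [-0.4, -0.4, 0.3]
grip_width: 0.004
```

Emit:
send_rows(series=[[-0.1,0,0.3,0,0,-0.2,1],[-0.2,-0.1,0.3,0,0,-0.2,1],[-0.3,-0.25,0,0,0,-0.2,1],[-0.3,-0.25,0,0,0,0,1],[0,0,0,0,0,0,1]])

```text
time_s: 12.4
position: [420.2, -98.7, 280.2]
ee_rot: [[-0.864, -0.503, 0.001], [-0.503, 0.864, -0.002], [-0.0, -0.002, -1.0]]
wrist_force: [0.5, -0.1, 0.4]
grip_width: 0.007
```

Emit:
send_rows(series=[[-0.15,-0.35,0,0,0,0,1],[-0.15,-0.35,0,0,0,0,1],[-0.15,-0.35,0,0,0,0,1],[0,-0.35,0,0,0,0,1],[0,0,0,0,0,0,1]])

```text
time_s: 12.9
position: [394.1, -230.0, 277.8]
ee_rot: [[-0.889, -0.458, -0.022], [-0.457, 0.889, -0.033], [0.035, -0.02, -0.999]]
wrist_force: [-0.3, -0.4, -0.7]
grip_width: 0.004
```

```bash
python3 - <<'E' 2>/dev/null
from h import *
s,c=pose(); print(c,s["position"],s["wrist_force"],s["time_s"])
I=[]
for n in("scene","top"):
    c0=capture(n); o=dict(np.load(n+"0.npz")); print(handle(o),handle(c0))
    y,x={"scene":(170,260),"top":(190,260)}[n]
    for q in(c0,o): I.append(cv2.resize(q["pixels"][y:y+90,x:x+120],None,fx=3.3,fy=3.3))
    g=cv2.absdiff(c0["pixels"],o["pixels"]).max(2); cv2.imwrite(f"pics/d_{n}.png",g*3)
    cv2.imwrite(f"pics/end_{n}.png",c0["pixels"])
cv2.imwrite("pics/k.png",np.vstack([np.hstack(I[:2]),np.hstack(I[2:])]))
E
```

```text
[ 394.07791984 -230.04138211 -152.77387067] [ 394.07791984 -230.04138211  277.84841939] [-0.26166767 -0.37001812 -0.67609185] 12.9
(78, array([584.56067224, -23.15230786, 242.80572436]), np.float64(-85.93360867942131), np.float64(64.31421565247051)) (75, array([585.57893859, -23.85738036, 242.51112513]), np.float64(-85.08360139993546), np.float64(65.09688427554563))
(136, array([581.42343163, -20.55319795, 243.27405785]), np.float64(-88.67525824362026), np.float64(61.56965434079011)) (138, array([580.35277482, -20.47917075, 243.18161191]), np.float64(-89.67123358767222), np.float64(61.480182876632725))
```

View pics/k.png

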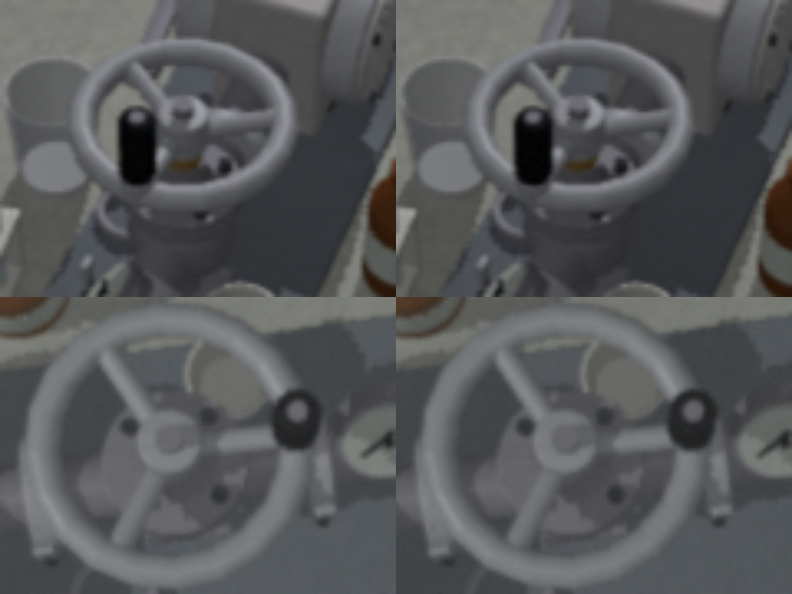

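View pics/end_top.png

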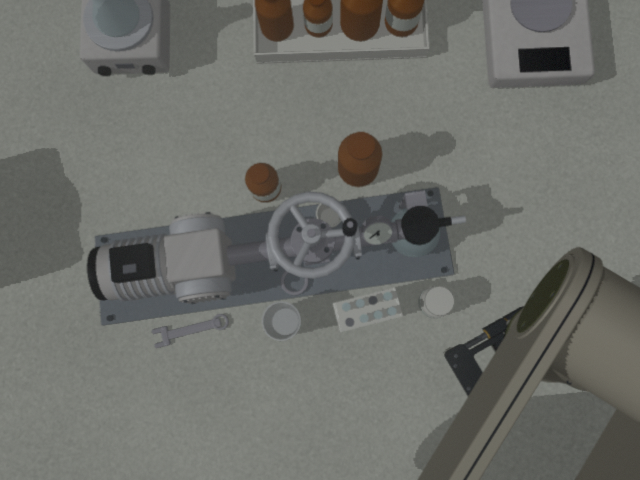

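In both views the handle is back where it started, to within about 1–2 mm (top picture 350,227). Nothing else has moved, and the arm is well clear. I'll let it settle and hand in.

Emit:
send_rows(series=[[0,0,0,0,0,0,1],[0,0,0,0,0,0,1],[0,0,0,0,0,0,1]])

```text
time_s: 13.3
position: [393.5, -227.7, 278.4]
ee_rot: [[-0.887, -0.46, -0.021], [-0.46, 0.887, -0.033], [0.034, -0.019, -0.999]]
wrist_force: [-0.9, 0.6, -0.3]
grip_width: 0.009
```

```bash
python3 -c "
from h import *
s=sense();print(s['position'],s['joint_vel'],s['wrist_force']);print(sign_off())"
```

```text
[ 393.50142351 -227.66700645  278.41128971] [-0.27542505  0.04621906 -0.07079886 -0.01725166 -0.04956042 -0.02555761] [-0.86960738  0.61203065 -0.34784734]
the job is handed in; nothing more can be done
None
```

I pushed the hand wheel through one full anticlockwise turn with the outside of the closed fingers, then backed off and lifted clear. I handed the job in at about 13.3 s of the 54 s allowed.

- **Handle position:** it stands within about 1–2 mm of its start in both cameras. Scene reads +0.9° and top reads −1.0°; they disagree in sign, but both are well inside the 14° allowed.
- **Full turn:** I checked the handle along the way and saw it go past the opposite side, so it is one turn and not none. The wheel joint angle itself can't be read.
- **Forces:** the wrist force read about 10 N at most at the end of each move while pushing, and about 1 N at hand-in with the arm clear of everything.
- **Bystanders:** none visibly moved in the before and after top pictures, judged by eye.

On the way out, the last retreat move was cut short: the arm stopped with the tool tilted about 2°. It was in free space and has no effect on the result.

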